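# Pour spent cells into the tilt-out bin

### The arm

A 6-joint arm with a two-finger parallel gripper is mounted at the origin on the work surface. World frame = base frame: x ahead of the robot, y to its left, z up, the work surface at z = 0. Lengths are in m, angles in rad, forces in N, time in s.
With the tool pointing down it reaches from about 0.25 to 0.775 m from the base axis. Payload 4 kg.
Tool frame: the origin (TCP) lies at the centre of the arm's flange, where the gripper is bolted on; the fingertips stand 199 mm ahead of it and the grasp point (between the pads) lies 180 mm ahead of it; z points along the fingers, y is the line along which they close (so a half turn about z gives the same grasp; the last joint's range is limited). The gripper opens to 94 mm and grips with 3 to 60 N. Pads are 16 mm wide; open, the fingers measure 119 mm over their backs; the gripper's body (75 mm by 177 mm) begins 78 mm behind the grasp point.
Start: joints at [1.012, 0.087, 1.371, -0, 1.684, -0.103], TCP at [0.242, 0.494, 0.405] pointing down, gripper open.
Joint ranges: [-3.1, 3.1], [-0.76, 2.03], [0.27, 2.55], [-1.08, 4.22], [0.17, 2.65], [-2.57, 2.57]. Speed limits (rad/s): [2.79, 2.79, 3.14, 3.14, 3.14, 3.14].

### API

Orientations are given as [roll, pitch, yaw] about the fixed x, y, z axes, in that order (R = Rz(yaw) Ry(pitch) Rx(roll)).
In Python, from bench import robot, eyes, models gives the robot as it stands.
- The arm moves only by the tool step_arm, never from a script. Its argument "commands" is a list that holds one entry, the list of rows, each a list of 7 numbers: the shift along the tool's x, y, z in mm, then the turn, a rotation vector about the tool's x, y, z in rad, then the finger opening in mm, from 0 to 94. In form: [[[tx, ty, tz, wx, wy, wz, gripper], ...]]. A call has 1 to 20 rows; each row shifts and turns the commanded pose from where the row before left it, along the tool's axes as they then stand; what a row does not reach is not made up. A row lasts 1/8 s, in which the tool goes at most 62.5 mm and 10.7 degrees, less where a joint would pass 70% of its speed; a pose out of reach is approached as far as the arm can. A call is refused whole if a number of a shift passes 62.5 or a number of a turn 0.188, either way. A call with a gripper value outside its range is refused whole. The fingers move at their own pace and stop on an object; the grip force is fixed at half the most. Time passes only in rows, so rows that do not move let the fingers close. It gives the time, the measured TCP pose, the force, the opening and the grip force at its end, in the units of the state.
- robot.get_obs(): the state, without advancing time (a new reading comes with each control period).
- eyes.snapshot(name): name is "scene" or "top"; returns a dict with "color" (480x640x3 uint8, red, green, blue), "camera_matrix" (3x3 intrinsics, pixels), "eye" and "rotation" of the camera in the world. Camera axes: x right, y up, looking along -z (the intrinsics and any distortion apply to the point x, -y, -z); pixel columns grow to the right and rows downward; lengths in m; the calibration is good to about 2 mm. A picture is of the moment at which its call begins. There is no depth.
- robot.close_job(): hands the job in; it is judged then, once.
Trained networks look in a picture, given as the dict that the camera call returned (one of the last four; its "shot" number tells which), for a name from the list of things; names that differ only in an ending like _2 or _b are one class to them, and where a whole thing is asked for, a point or a joint stands for the part that bears it (a point fixed in the world has none). Each returns a list of dicts, best first, with "confidence" (0 to 1); they miss things now and then, are a little off and sometimes report something else, mostly with a low value. They report only what shows in the picture. A call takes as long as a camera call. They do not tell look-alikes from the thing itself.
- models.masks_of(picture, query): "mask" (480x640 bool, what is visible of it) and "xy" ([column, row] in pixels, amid what is visible of it).
- models.tip_of(picture, query): "xy" ([column, row] in pixels: a listed point, or the origin of a listed thing).
The state is a dict: "time": time; "joint_positions": joint angles; "qvel": joint speeds; "joint_torque": joint torques, N m; "tool_pos": TCP position; "ee_rot": TCP orientation; "wrist_force": force on the tool from outside, world axes, zero at the start; "wrist_torque": the same for the moment, N m; "width": finger opening in m; "finger_force": force on a finger pad.
Only numpy, scipy, OpenCV 4.12 (cv2) and the standard library are available. Lean on these libraries where they do the work, as an engineer would, in place of code of your own. Each camera call takes 0.05 s, during which the arm holds its last target. There are 200 camera calls.

### The job

Pull the wide tilt-out bin on the repair bench open to its stop, then pour the three spent battery cells from the metal scoop into it, without touching the cells with the fingers. Leave the bin open and set the empty scoop back down upright on the bench.

Things in the scene. Friction and masses are not known exactly. Their poses are not given: they have to be found in the camera images.
- wide_bin (a joint): Tilt of the wide bin's front, rad: 0 closed, grows as its top swings out of the cabinet, stop at 0.75; stiff hinge (1 to 2 N at the rod), stays where left. It is the wider (160 mm) of two white-fronted tilt-out bins with steel rods on top, each in a grey cabinet 120 mm deep, 147 mm high, fixed to the bench; the 100 mm one is not used.
- bin_rod (a point): Middle of the wide bin's pull rod: a round steel bar 10 mm thick, 156 mm long along y, 35 mm above the top edge of the 5 mm front panel, on a post at each end, free all round. Closed: -x points out of the cabinet, z up, and the rod is 177 mm above the bench, 30 mm above the cabinet top. Turns with the front, 165 mm from the hinge.
- bin_in (a point): Hinge point at the inner foot of the wide bin's front, mid-width, 12 mm above the bench. Turns with the bin: y along the hinge, z up the panel (top edge at 130 mm), x to the bin's back. Inside 138 mm wide, 86 deep. Fully open, its mouth is the gap between the panel's top edge, 107 mm above the bench, and the cabinet's top front edge 89 mm behind it (147 mm high, straight above this point).
- scoop_grip (a point): Grip point 55 mm up the scoop's grey handle, an upright block 30 (x) by 16 (y) by 80 mm high. z up; -x to the open mouth. Before it the aluminium tray, 45 mm wide, walls 30 mm high; its floor ramps up 14 degrees to the mouth edge, 107 mm along -x and 45 mm below this point. About 0.2 kg. Cells start to run out tipped about 20 degrees mouth-down; 35 empties it.
- cell1: One of three spent camera cells, cylinders 17 mm in diameter and 34.5 mm long, black with steel ends, 17 g, lying across the scoop's floor; origin at its centre, y along its axis. Nearest the handle.
- cell2: The middle cell, same as cell1.
- cell3: The cell nearest the mouth, same as cell1.
Things that resemble listed ones, but are neither listed nor needed, are in the scene too. What is shaped like the cell3 but green or white is not meant.

How it is judged:
By the outcome, as a careful person would: the job done as asked, in the order asked, and still so for the second after the job is handed in, with the robot touching nothing.
It also fails if it takes over 64 s, if anything falls off the work surface, if the arm or the gripper's body presses on something with over 40 N, if the wrist force passes 120 N, or if a joint passes its speed limit or range.

## Working session

There is one attempt and no reset: what is moved stays moved. The work goes in short steps, Python scripts to look and compute and a tool call to move; the robot and the scene stay as the last step left them, time stands still between calls to the robot, and variables do not carry over. Pictures are saved under pics/ and viewed, at most 10 in all, crops included, and the job is handed in when it is done.

Besides the shell and the picture viewer there is one more tool, called in YAML: its name, and indented under it one key for each argument. step_arm: Moves the arm, as the interface text tells. Its arguments: {"type":"object","properties":{"commands":{"type":"array"}},"required":["commands"]}

```bash
mkdir -p pics; ls; cat > h.py <<'E'
import numpy as np, cv2
from bench import robot, eyes, models
def snap(n,f=None):
    s=eyes.snapshot(n)
    if f: cv2.imwrite('pics/'+f,cv2.cvtColor(s['color'],cv2.COLOR_RGB2BGR))
    return s
def ray(s,xy):
    K=np.array(s['camera_matrix']);d=np.linalg.solve(K,[xy[0],xy[1],1.]);d=np.array(s['rotation'])@[d[0],-d[1],-d[2]]
    return np.array(s['eye']),d/np.linalg.norm(d)
def onz(s,xy,z):
    e,d=ray(s,xy);return e+d*(z-e[2])/d[2]
def tri(a,pa,b,pb):
    e1,d1=ray(a,pa);e2,d2=ray(b,pb)
    t=np.linalg.lstsq(np.c_[d1,-d2],e2-e1,rcond=None)[0]
    p,q=e1+t[0]*d1,e2+t[1]*d2
    return (p+q)/2,np.linalg.norm(p-q)
def proj(s,P):
    p=np.array(s['rotation']).T@(np.array(P)-s['eye']);p=np.array(s['camera_matrix'])@[p[0],-p[1],-p[2]];return p[:2]/p[2]
E
python3 - <<'E'
from h import *
np.set_printoptions(precision=3,suppress=True)
a=snap('scene','s0.png');b=snap('top','t0.png')
print(a.keys(),a['eye'],b['eye'])
for q in ['bin_rod','bin_in','scoop_grip','cell1','cell2','cell3']:
    for n,s in(('s',a),('t',b)):
        print(q,n,[(np.round(r['xy'],1).tolist(),round(r['confidence'],2)) for r in models.tip_of(s,q)[:4]])
print(robot.get_obs())
E
```

```text
pics
dict_keys(['color', 'camera_matrix', 'eye', 'rotation', 'shot']) [ 0.756 -0.419  0.756] [ 0.427 -0.049  1.365]
bin_rod s [([433.8, 127.2], 0.55)]
bin_rod t [([159.0, 216.9], 0.59)]
bin_in s []
bin_in t []
scoop_grip s [([235.4, 415.3], 0.8)]
scoop_grip t [([466.9, 223.8], 0.65)]
cell1 s [([266.1, 345.4], 0.76), ([236.1, 411.1], 0.71), ([219.3, 382.6], 0.67), ([229.5, 404.0], 0.6)]
cell1 t [([448.4, 246.8], 0.7), ([401.2, 244.1], 0.64), ([450.6, 241.6], 0.55), ([457.0, 232.7], 0.52)]
cell2 s [([266.1, 345.4], 0.76), ([236.1, 411.1], 0.71), ([219.3, 382.6], 0.67), ([229.5, 404.0], 0.6)]
cell2 t [([448.4, 246.8], 0.7), ([401.2, 244.1], 0.64), ([450.6, 241.6], 0.55), ([457.0, 232.7], 0.52)]
cell3 s [([266.1, 345.4], 0.76), ([236.1, 411.1], 0.71), ([219.3, 382.6], 0.67), ([229.5, 404.0], 0.6)]
cell3 t [([448.4, 246.8], 0.7), ([401.2, 244.1], 0.64), ([450.6, 241.6], 0.55), ([457.0, 232.7], 0.52)]
{'time': 0.7, 'joint_positions': array([ 1.012,  0.087,  1.371,  0.   ,  1.684, -0.103]), 'qvel': array([-0.   , -0.   ,  0.001, -0.   , -0.001,  0.   ]), 'joint_torque': array([ -0.   , -33.99 , -30.252,   0.072,   0.024,  -0.   ]), 'tool_pos': array([0.242, 0.494, 0.405]), 'ee_rot': array([ 3.141, -0.   ,  2.686]), 'wrist_force': array([-0.147, -0.524, -0.35 ]), 'wrist_torque': array([0.05 , 0.034, 0.006]), 'finger_force': 0.0, 'width': 0.09368531065715413}
```

View pics/s0.png

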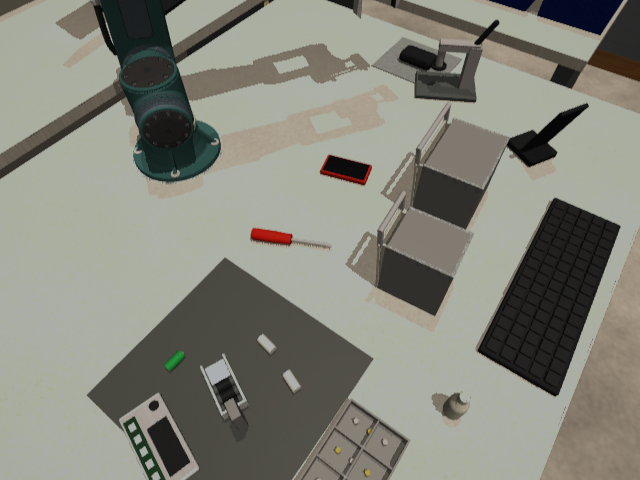

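View pics/t0.png

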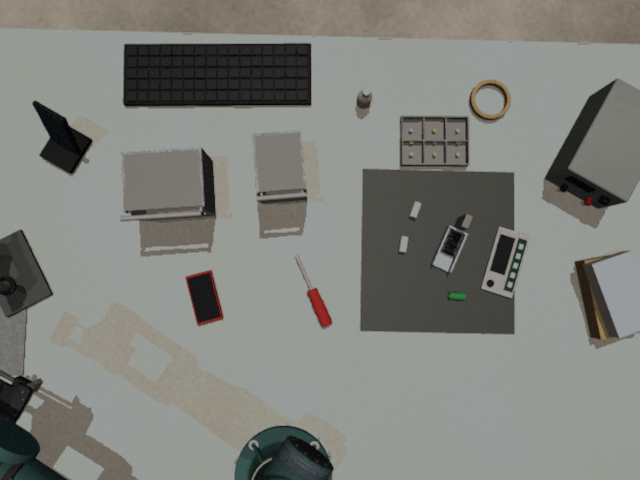

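The scene picture shows two cabinets: wide one around (460,170) with rod at (433,127), and the narrow one at (425,255). The scoop with cells is at (225,385), its handle at (235,412). In the top view the wide bin is at (165,180) with its rod at row 216, the narrow one at (280,165), and the scoop at (452,245). Look-alikes are the white cells (415,210) and (403,244) and a green one (457,296). I'll check enlarged crops.

```bash
python3 - <<'E'
from h import *
np.set_printoptions(precision=3,suppress=True)
a=cv2.imread('pics/s0.png');b=cv2.imread('pics/t0.png')
f=lambda i,x,y,w,h:cv2.resize(i[y:y+h,x:x+w],(400,300),interpolation=cv2.INTER_CUBIC)
cv2.imwrite('pics/c.png',np.vstack([np.hstack([f(a,395,95,120,90+45)[:300],f(a,180,345,100,75)]),np.hstack([f(b,110,135,120,90),f(b,420,205,80,60)])]))
a=snap('scene');b=snap('top')
for q in ['bin_rod','scoop_grip']:
    P=tri(a,models.tip_of(a,q)[0]['xy'],b,models.tip_of(b,q)[0]['xy']);print(q,P)
for q in ['cell1','wide_bin','scoop_grip']:
  for n,s in(('s',a),('t',b)):
    for r in models.masks_of(s,q)[:8]:
        m=r['mask'].astype(np.uint8);c=cv2.minAreaRect(cv2.findNonZero(m));print(q,n,np.round(r['xy']),round(r['confidence'],2),m.sum(),np.round(cv2.boxPoints(c)).tolist())
E
```

```text
Traceback (most recent call last):
  File "h.py", line 14, in tri
    t=np.linalg.lstsq(np.c_[d1,-d2],e2-e1,rcond=None)[0]
      ~~~~~~~~~~~~~~~^^^^^^^^^^^^^^^^^^^^^^^^^^^^^^^^
numpy.linalg.LinAlgError: Incompatible dimensions
```

View pics/c.png

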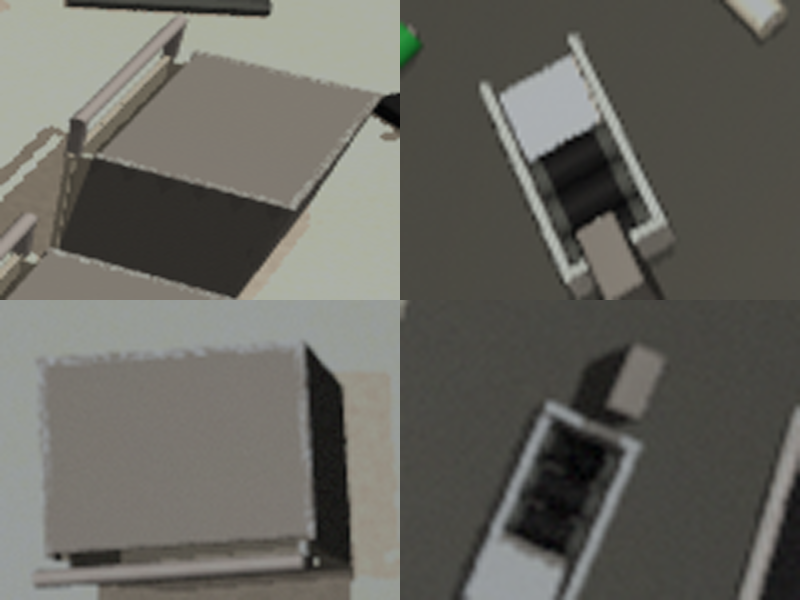

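The crop shows three black cells lying across the scoop behind its open, light mouth floor, with the handle at the back. It also confirms the wide cabinet: white front edge, rod on two posts. Next I fix the helper.

```bash
python3 - <<'E'
from h import *
np.set_printoptions(precision=3,suppress=True)
a=snap('scene');b=snap('top')
for k in('camera_matrix','eye','rotation'):print(k,np.array(a[k]).tolist(),np.array(b[k]).tolist())
for q in ['bin_rod','scoop_grip']: print(q,[[ (np.array(r['xy']).tolist(),r['confidence']) for r in models.tip_of(s,q)] for s in(a,b)])
for q in ['cell1','wide_bin','scoop_grip']:
  for n,s in(('s',a),('t',b)):
    for r in models.masks_of(s,q)[:8]:
        m=r['mask'].astype(np.uint8);c=cv2.minAreaRect(cv2.findNonZero(m));print(q,n,np.round(r['xy']),round(r['confidence'],2),m.sum(),np.round(cv2.boxPoints(c)).tolist())
E
```

```text
camera_matrix [[434.34232223184006, 0.0, 321.5080973179335], [0.0, 434.34232223184006, 235.9986460570905], [0.0, 0.0, 1.0]] [[616.2944880555463, 0.0, 316.87908532562693], [0.0, 616.2944880555463, 230.0450866703577], [0.0, 0.0, 1.0]]
eye [0.7560514557876137, -0.41948456704119486, 0.7560576157820323] [0.4265723693844071, -0.049086844831741985, 1.3649440060609361]
rotation [0.6074363820154564, 0.010751140153757222, 0.6322697882456144] [0.07481567873635109, -0.010149488791501682, -1.549621200587159]
bin_rod [[([431.7, 129.8], 0.76)], [([162.0, 215.9], 0.91)]]
scoop_grip [[([237.6, 413.0], 0.84)], [([466.2, 221.0], 0.76)]]
cell1 s [267. 346.] 0.63 222 [[256.0, 340.0], [263.0, 332.0], [278.0, 346.0], [270.0, 354.0]]
cell1 s [224. 381.] 0.6 209 [[211.0, 385.0], [230.0, 374.0], [235.0, 383.0], [216.0, 394.0]]
cell1 s [227. 393.] 0.54 242 [[215.0, 395.0], [235.0, 382.0], [240.0, 391.0], [221.0, 404.0]]
cell1 s [171. 358.] 0.52 191 [[164.0, 364.0], [179.0, 349.0], [185.0, 355.0], [170.0, 370.0]]
cell1 s [291. 380.] 0.46 218 [[281.0, 374.0], [290.0, 369.0], [302.0, 387.0], [293.0, 392.0]]
cell1
[... 155 characters left out ...]
0, 250.0], [454.0, 257.0]]
cell1 t [414. 211.] 0.55 129 [[408.0, 218.0], [412.0, 202.0], [420.0, 204.0], [416.0, 220.0]]
cell1 t [453. 298.] 0.52 87 [[449.0, 298.0], [449.0, 293.0], [463.0, 294.0], [463.0, 300.0]]
cell1 t [403. 243.] 0.51 138 [[399.0, 236.0], [407.0, 236.0], [407.0, 252.0], [399.0, 252.0]]
wide_bin s [426. 140.] 0.71 1078 [[393.0, 196.0], [439.0, 97.0], [457.0, 106.0], [411.0, 204.0]]
wide_bin t [169. 214.] 0.73 807 [[121.0, 211.0], [210.0, 205.0], [211.0, 216.0], [121.0, 222.0]]
scoop_grip s [228. 399.] 0.77 1357 [[197.0, 366.0], [225.0, 353.0], [257.0, 422.0], [229.0, 435.0]]
scoop_grip t [459. 250.] 0.64 845 [[429.0, 265.0], [453.0, 208.0], [475.0, 217.0], [450.0, 274.0]]
```

```bash
python3 - <<'E'
s=open('h.py').read()
s=s.replace("import numpy as np, cv2","import numpy as np, cv2\nfrom scipy.spatial.transform import Rotation as Ro\nnp.set_printoptions(precision=4,suppress=True)")
s=s.replace("    return s\ndef ray","    s['rotation']=Ro.from_euler('xyz',s['rotation']).as_matrix();return s\ndef ray".replace("    s[","    s=dict(s);s[")) 
open('h.py','w').write(s)
E
python3 - <<'E'
from h import *
a=snap('scene');b=snap('top')
print('rod',tri(a,(431.7,129.8),b,(162,215.9)))
print('rod onz',onz(b,(120.5,218.4),.177),onz(b,(212,215.5),.177),onz(a,(417.5,149),.177),onz(a,(449.9,104.9),.177))
print('cab');
for p in [(123.5,153),(200.9,148.5),(202.4,206.4),(124.4,210.6)]: print(onz(b,p,.147))
for p in [(509,137.8),(483.5,189.5),(416,164.8),(453.5,119.8)]: print(onz(a,p,.147))
print('handle top',tri(a,(232.4,408.3),b,(467.1,221.4)))
for z in (.08,.085):
  print([onz(b,p,z) for p in [(466,214),(473,216),(468,229),(461.6,226.6)]])
  print([onz(a,p,z) for p in [(240.5,413.7),(230.5,419.5),(224,402),(234.5,398)]])
print('grip',tri(a,(237.6,413.),b,(466.2,221)))
for p in [(450,244),(444,251)]:print('cell',onz(b,p,.02))
for p in [(224,381),(227,393)]:print('cell',onz(a,p,.02))
# tray wall tips at mouth/back, top view
for p in [(449,225.5),(467.5,233.5),(433,265)]:print('tray',onz(b,p,.035))
E
```

```text
rod (array([0.5361, 0.2419, 0.1678]), np.float64(0.003148240685177276))
rod onz [0.5301 0.3201 0.177 ] [0.5396 0.144  0.177 ] [0.5418 0.1678 0.177 ] [0.5332 0.3185 0.177 ]
cab
[0.6637 0.3293 0.147 ]
[0.6764 0.1756 0.147 ]
[0.5602 0.1685 0.147 ]
[0.5484 0.3224 0.147 ]
[0.6644 0.3331 0.147 ]
[0.6803 0.176  0.147 ]
[0.5494 0.1588 0.147 ]
[0.5495 0.3177 0.147 ]
handle top (array([ 0.5487, -0.3747,  0.0787]), np.float64(0.0011487903595259889))
[array([ 0.5638, -0.3725,  0.08  ]), array([ 0.5599, -0.3872,  0.08  ]), array([ 0.5323, -0.3768,  0.08  ]), array([ 0.537 , -0.3633,  0.08  ])]
[array([ 0.5644, -0.3729,  0.08  ]), array([ 0.558 , -0.3876,  0.08  ]), array([ 0.5331, -0.3751,  0.08  ]), array([ 0.5419, -0.3615,  0.08  ])]
[array([ 0.5633, -0.3712,  0.085 ]), array([ 0.5594, -0.3859,  0.085 ]), array([ 0.5319, -0.3755,  0.085 ]), array([ 0.5366, -0.3621,  0.085 ])]
[array([ 0.5658, -0.3733,  0.085 ]), array([ 0.5595, -0.3878,  0.085 ]), array([ 0.5347, -0.3755,  0.085 ]), array([ 0.5435, -0.362 ,  0.085 ])]
grip (array([ 0.5527, -0.3756,  0.0605]), np.float64(0.0057491531141904435))
cell [ 0.5034 -0.3527  0.02  ]
cell [ 0.4878 -0.3396  0.02  ]
cell [ 0.4897 -0.3464  0.02  ]
cell [ 0.5074 -0.3578  0.02  ]
tray [ 0.5427 -0.3469  0.035 ]
tray [ 0.5262 -0.3872  0.035 ]
tray [ 0.4564 -0.3127  0.035 ]
```

```bash
cat >> h.py <<'E'
def plan(pos,rpy,n,frm=None):
    "constant tool-frame row (mm, rad) reaching pose in n rows"
    if frm is None:
        o=robot.get_obs();frm=(o['tool_pos'],o['ee_rot'])
    R0=Ro.from_euler('xyz',frm[1]);R1=Ro.from_euler('xyz',rpy)
    w=(R0.inv()*R1).as_rotvec()/n
    M=sum((R0*Ro.from_rotvec(w*i)).as_matrix() for i in range(n))
    t=np.linalg.solve(M,np.array(pos)-frm[0])*1000
    print(n,'x',np.r_[t.round(1),w.round(4)].tolist())
E
python3 - <<'E'
from h import *
p=np.pi
plan((.536,.2425,.42),(p,0,1.644),14)
plan((.536,.2425,.364),(p,0,1.644),4,((.536,.2425,.42),(p,0,1.644)))
E
```

```text
14 x [-28.1, 6.6, -1.1, 0.0, -0.0, 0.0744]
4 x [-0.0, -0.0, 14.0, 0.0, 0.0, 0.0]
```

step_arm:
  commands:
    - [[-28.1, 6.6, -1.1, 0, 0, 0.0744, 60], [-28.1, 6.6, -1.1, 0, 0, 0.0744, 44], [-28.1, 6.6, -1.1, 0, 0, 0.0744, 44], [-28.1, 6.6, -1.1, 0, 0, 0.0744, 44], [-28.1, 6.6, -1.1, 0, 0, 0.0744, 44], [-28.1, 6.6, -1.1, 0, 0, 0.0744, 44], [-28.1, 6.6, -1.1, 0, 0, 0.0744, 44], [-28.1, 6.6, -1.1, 0, 0, 0.0744, 44], [-28.1, 6.6, -1.1, 0, 0, 0.0744, 44], [-28.1, 6.6, -1.1, 0, 0, 0.0744, 44], [-28.1, 6.6, -1.1, 0, 0, 0.0744, 44], [-28.1, 6.6, -1.1, 0, 0, 0.0744, 44], [-28.1, 6.6, -1.1, 0, 0, 0.0744, 44], [-28.1, 6.6, -1.1, 0, 0, 0.0744, 44], [0, 0, 0, 0, 0, 0, 44]]

```text
time: 3.48
tool_pos: [0.536, 0.241, 0.4201]
ee_rot: [3.141, 0.0, 1.641]
wrist_force: [0.7, 0.2, 0.5]
width: 0.044
finger_force: 0.0
```

step_arm:
  commands:
    - [[0, 0, 14, 0, 0, 0, 44], [0, 0, 14, 0, 0, 0, 44], [0, 0, 14, 0, 0, 0, 44], [0, 0, 14, 0, 0, 0, 44], [0, 0, 0, 0, 0, 0, 28], [0, 0, 0, 0, 0, 0, 26]]

```text
time: 4.22
tool_pos: [0.5354, 0.2426, 0.3644]
ee_rot: [3.141, -0.0, 1.644]
wrist_force: [0.2, -0.8, -0.1]
width: 0.0282
finger_force: 0.0
```

```bash
python3 - <<'E'
from h import *
a=snap('scene');c=cv2.cvtColor(a['color'],cv2.COLOR_RGB2BGR)[60:240,370:540];cv2.imwrite('pics/g.png',cv2.resize(c,None,fx=3.3,fy=3.3,interpolation=cv2.INTER_CUBIC)[:600])
E
```

```text
(no output)
```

View pics/g.png

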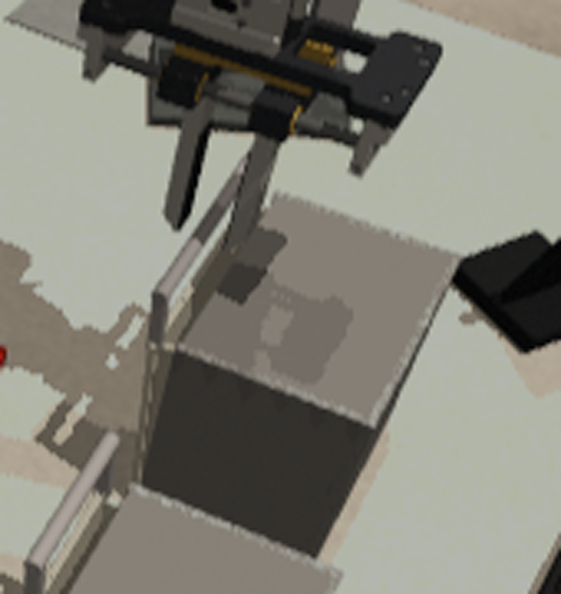

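The picture shows the fingers straddling the rod, the front one at (185,190) and the back one at (250,210). I pull along the arc.

step_arm:
  commands:
    - [[0, -8, 0, 0, 0, 0, 26], [0, -10, 1.6, 0, 0, 0, 26], [0, -10, 2.1, 0, 0, 0, 26], [0, -10, 2.7, 0, 0, 0, 26], [0, -10, 3.6, 0, 0, 0, 26], [0, -10, 4, 0, 0, 0, 26], [0, -10, 5, 0, 0, 0, 26], [0, -10, 6, 0, 0, 0, 26], [0, -10, 7, 0, 0, 0, 26], [0, 0, 0, 0, 0, 0, 26]]

```text
time: 5.52
tool_pos: [0.4465, 0.236, 0.331]
ee_rot: [-3.139, 0.0, 1.645]
wrist_force: [-0.3, -0.4, -0.2]
width: 0.0257
finger_force: 0.0
```

step_arm:
  commands:
    - [[0, -5, 4, 0, 0, 0, 26], [0, -5, 4, 0, 0, 0, 26], [0, -3, 3, 0, 0, 0, 26], [0, 0, 0, 0, 0, 0, 26]]

```text
time: 6.02
tool_pos: [0.4342, 0.2351, 0.3207]
ee_rot: [-3.141, 0.0, 1.644]
wrist_force: [-0.8, -0.1, 0.8]
width: 0.0259
finger_force: 0.0
```

```bash
python3 - <<'E'
from h import *
a=snap('scene');b=snap('top')
for q in ['bin_rod','bin_in']:
    for s in (a,b): print(q,[(r['xy'],r['confidence']) for r in models.tip_of(s,q)[:2]])
c=cv2.cvtColor(a['color'],cv2.COLOR_RGB2BGR)[60:240,340:510];cv2.imwrite('pics/g2.png',cv2.resize(c,None,fx=3.3,fy=3.3,interpolation=cv2.INTER_CUBIC))
h=np.array([.5543,.2455,.012]);x=np.array([np.cos(.073),np.sin(.073),0])
for t in(.6,.65,.7,.75,.8):
    P=h-x*.165*np.sin(t)+[0,0,.165*np.cos(t)];y=np.array([-x[1],x[0],0])
    print(t,P,proj(a,P),proj(b,P),proj(a,P-.078*y))
E
```

```text
bin_rod [([382.8, 130.8], 0.64)]
bin_rod [([166.8, 262.1], 0.56)]
bin_in [([426.7, 183.6], 0.78), ([235.6, 414.0], 0.34)]
bin_in [([177.5, 217.7], 0.9)]
0.6 [0.4614 0.2387 0.1482] [397.6422 123.5994] [164.8561 255.4113] [380.1088 146.1872]
0.65 [0.4547 0.2382 0.1434] [394.4422 124.2885] [165.5456 258.8756] [376.893  146.7489]
0.7 [0.4483 0.2377 0.1382] [391.3722 125.1321] [166.2647 262.1934] [373.8169 147.4687]
0.75 [0.4421 0.2373 0.1327] [388.4391 126.1246] [167.0106 265.3554] [370.887  148.3409]
0.8 [0.4363 0.2369 0.127 ] [385.6489 127.2599] [167.7805 268.3529] [368.1091 149.3596]
```

View pics/g2.png

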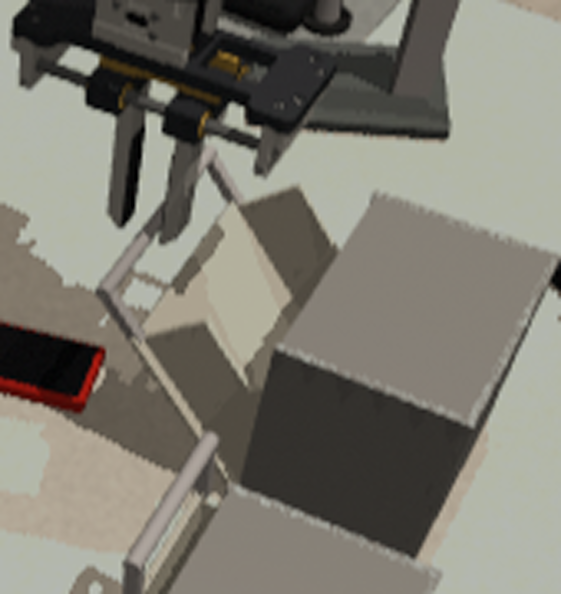

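The bin is almost fully open; the rod's near end at about (371,148) fits a tilt of roughly 0.75. I pull on until the stop is felt.

step_arm:
  commands:
    - [[0, -2, 1.5, 0, 0, 0, 26], [0, -2, 1.5, 0, 0, 0, 26], [0, 0, 0, 0, 0, 0, 26]]

```text
time: 6.7
tool_pos: [0.4309, 0.2348, 0.3183]
ee_rot: [3.139, -0.0, 1.644]
wrist_force: [3.9, -0.5, -1.3]
width: 0.026
finger_force: 1.6
```

step_arm:
  commands:
    - [[0, -2, 1, 0, 0, 0, 26], [0, -2, 1, 0, 0, 0, 26], [0, 0, 0, 0, 0, 0, 26]]

```text
time: 7.08
tool_pos: [0.4289, 0.2346, 0.3181]
ee_rot: [3.13, -0.001, 1.644]
wrist_force: [11.2, 0.2, -0.5]
width: 0.0262
finger_force: 5.3
```

Wrist force rises to 11 N with almost no further motion, so the bin is at its stop. I release and go to the scoop.

step_arm:
  commands:
    - [[0, 6, 0, 0, 0, 0, 28], [0, 4, 0, 0, 0, 0, 28], [0, 0, -20, 0, 0, 0, 28], [0, 0, -30, 0, 0, 0, 28], [0, 0, -30, 0, 0, 0, 28], [0, 0, -20, 0, 0, 0, 50], [0, 0, 0, 0, 0, 0, 60]]

```text
time: 7.95
tool_pos: [0.4366, 0.2354, 0.4174]
ee_rot: [3.14, -0.001, 1.644]
wrist_force: [-0.6, -1.4, 0.3]
width: 0.0448
finger_force: 0.0
```

```bash
python3 - <<'E'
from h import *
p=np.pi
plan((.549,-.375,.345),(p,0,2.75),20)
a=snap('scene');b=snap('top')
for s in (a,b): print([(r['xy'],r['confidence']) for r in models.tip_of(s,'bin_rod')[:2]])
# scoop pose check: project model handle top corners & tray for candidates
def cor(x,y,w,z=.08):
    c,s=np.cos(w),np.sin(w);return [(x+c*u-s*v,y+s*u+c*v,z) for u,v in((-.015,.008),(.015,.008),(.015,-.008),(-.015,-.008))]
from scipy.optimize import least_squares
A=[(234.5,398),(240.5,413.7),(230.5,419.5),(224,402)];B=[(461.6,226.6),(466,214),(473,216),(468,229)]
# order: (-x,+y),(+x,+y),(+x,-y),(-x,-y)
f=lambda v:np.r_[np.ravel([proj(a,c)-q for c,q in zip(cor(*v),A)]),np.ravel([proj(b,c)-q for c,q in zip(cor(*v),B)])]
r=least_squares(f,[.549,-.375,-.39,.08]);print(r.x,np.abs(r.fun).round(1))
E
```

```text
20 x [-29.9, -13.2, 3.6, 0.0001, 0.0, -0.0553]
[([385.2, 129.0], 0.8)]
[([168.3, 268.1], 0.66)]
[ 0.5487 -0.3745 -0.4199  0.0789] [1.4 1.5 0.6 0.9 0.6 0.9 0.8 0.  1.2 0.6 0.3 0.8 0.2 0.4 0.7 0.3]
```

step_arm:
  commands:
    - [[-29.9, -13.2, 3.6, 0, 0, -0.0553, 60], [-29.9, -13.2, 3.6, 0, 0, -0.0553, 60], [-29.9, -13.2, 3.6, 0, 0, -0.0553, 60], [-29.9, -13.2, 3.6, 0, 0, -0.0553, 60], [-29.9, -13.2, 3.6, 0, 0, -0.0553, 60], [-29.9, -13.2, 3.6, 0, 0, -0.0553, 60], [-29.9, -13.2, 3.6, 0, 0, -0.0553, 60], [-29.9, -13.2, 3.6, 0, 0, -0.0553, 60], [-29.9, -13.2, 3.6, 0, 0, -0.0553, 60], [-29.9, -13.2, 3.6, 0, 0, -0.0553, 60], [-29.9, -13.2, 3.6, 0, 0, -0.0553, 60], [-29.9, -13.2, 3.6, 0, 0, -0.0553, 60], [-29.9, -13.2, 3.6, 0, 0, -0.0553, 60], [-29.9, -13.2, 3.6, 0, 0, -0.0553, 60], [-29.9, -13.2, 3.6, 0, 0, -0.0553, 60], [-29.9, -13.2, 3.6, 0, 0, -0.0553, 60], [-29.9, -13.2, 3.6, 0, 0, -0.0553, 60], [-29.9, -13.2, 3.6, 0, 0, -0.0553, 60], [-29.9, -13.2, 3.6, 0, 0, -0.0553, 60], [-29.9, -13.2, 3.6, 0, 0, -0.0553, 60]]

```text
time: 10.65
tool_pos: [0.5499, -0.3761, 0.3421]
ee_rot: [3.141, -0.003, 2.752]
wrist_force: [0.2, 0.5, 0.6]
width: 0.0599
finger_force: 0.0
```

```bash
python3 - <<'E'
from h import *
p=np.pi
o=robot.get_obs();print(o['tool_pos'],o['ee_rot'],o['joint_positions'])
plan((.5487,-.3745,.237),(p,0,p-.405),6)
E
```

```text
[ 0.5499 -0.3761  0.3421] [ 3.1405 -0.0029  2.7517] [-0.685   0.3656  1.1608  0.0002  1.6183 -1.8659]
6 x [0.3, 0.2, 17.5, 0.0002, -0.0005, 0.0025]
```

step_arm:
  commands:
    - [[0.3, 0.2, 18, 0, 0, 0.0025, 60], [0.3, 0.2, 18, 0, 0, 0.0025, 60], [0.3, 0.2, 18, 0, 0, 0.0025, 60], [0.3, 0.2, 18, 0, 0, 0.0025, 60], [0.3, 0.2, 18, 0, 0, 0.0025, 60], [0.3, 0.2, 15, 0, 0, 0.0025, 60], [0, 0, 0, 0, 0, 0, 40]]

```text
time: 11.52
tool_pos: [0.548, -0.3731, 0.237]
ee_rot: [3.141, -0.003, 2.735]
wrist_force: [-0.0, -0.3, -0.3]
width: 0.0531
finger_force: 0.0
```

step_arm:
  commands:
    - [[0, 0, 0, 0, 0, 0, 24], [0, 0, 0, 0, 0, 0, 16], [0, 0, 0, 0, 0, 0, 10], [0, 0, 0, 0, 0, 0, 5], [0, 0, 0, 0, 0, 0, 5], [0, 0, 0, 0, 0, 0, 5], [0, 0, 0, 0, 0, 0, 5]]

```text
time: 12.4
tool_pos: [0.5485, -0.3737, 0.2396]
ee_rot: [-3.141, 0.001, 2.735]
wrist_force: [0.2, -0.6, 2.4]
width: 0.0163
finger_force: 29.9
```

step_arm:
  commands:
    - [[0, 0, -5, 0, 0, 0, 5], [0, 0, -15, 0, 0, 0, 5], [0, 0, -25, 0, 0, 0, 5], [0, 0, -30, 0, 0, 0, 5], [0, 0, -30, 0, 0, 0, 5], [0, 0, -30, 0, 0, 0, 5], [0, 0, -25, 0, 0, 0, 5], [0, 0, -10, 0, 0, 0, 5], [0, 0, 0, 0, 0, 0, 5]]

```text
time: 13.52
tool_pos: [0.5484, -0.3735, 0.4098]
ee_rot: [-3.141, 0.001, 2.735]
wrist_force: [0.6, 0.3, -2.0]
width: 0.0158
finger_force: 29.9
```

```bash
python3 - <<'E'
from h import *
p=np.pi
o=robot.get_obs();print(o['tool_pos'],o['ee_rot'],o['width'],o['finger_force'])
a=snap('scene');c=cv2.cvtColor(a['color'],cv2.COLOR_RGB2BGR)[230:480,120:420];cv2.imwrite('pics/g3.png',cv2.resize(c,None,fx=2,fy=2,interpolation=cv2.INTER_CUBIC))
E
```

```text
[ 0.5484 -0.3735  0.4098] [-3.1414  0.0013  2.7353] 0.015815430854728734 29.937510788440704
```

View pics/g3.png

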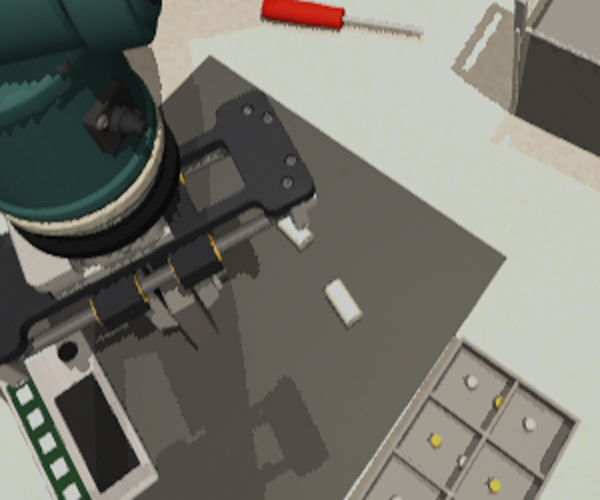

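The scene crop shows the gripper over the mat with the scoop hidden under it and its shadow lifted clear. The wrist carries 2 N and the width is 16 mm, so the scoop is held. Now the carry plan.

```bash
python3 - <<'E'
from h import *
p=np.pi
a=snap('scene');b=snap('top')
for s in (a,b):
    r=models.tip_of(s,'bin_in');print([(onz(s,q['xy'],.012),q['confidence']) for q in r[:2]])
plan((.52,.099,.452),(p,0,1.644),26,((.5484,-.3735,.452),(p,0,2.735)))
E
```

```text
[(array([0.5506, 0.2478, 0.012 ]), 0.6)]
[(array([0.5483, 0.2467, 0.012 ]), 0.96)]
26 x [16.0, 10.5, 0.0, 0.0, -0.0, 0.042]
```

step_arm:
  commands:
    - [[0, 0, -10, 0, 0, 0, 5], [0, 0, -16, 0, 0, 0, 5], [0, 0, -11, 0, 0, 0, 5], [0, 0, -5, 0, 0, 0, 5]]

```text
time: 14.28
tool_pos: [0.5483, -0.3735, 0.4532]
ee_rot: [-3.141, 0.003, 2.735]
wrist_force: [-0.0, -0.1, -1.9]
width: 0.016
finger_force: 29.9
```

step_arm:
  commands:
    - [[8, 5.2, 0, 0, 0, 0.021, 5], [8, 5.2, 0, 0, 0, 0.021, 5], [16, 10.5, 0, 0, 0, 0.042, 5], [16, 10.5, 0, 0, 0, 0.042, 5], [16, 10.5, 0, 0, 0, 0.042, 5], [16, 10.5, 0, 0, 0, 0.042, 5], [16, 10.5, 0, 0, 0, 0.042, 5], [16, 10.5, 0, 0, 0, 0.042, 5], [16, 10.5, 0, 0, 0, 0.042, 5], [16, 10.5, 0, 0, 0, 0.042, 5], [16, 10.5, 0, 0, 0, 0.042, 5], [16, 10.5, 0, 0, 0, 0.042, 5], [16, 10.5, 0, 0, 0, 0.042, 5], [16, 10.5, 0, 0, 0, 0.042, 5]]

```text
time: 16.02
tool_pos: [0.4676, -0.14, 0.4506]
ee_rot: [-3.141, -0.001, 2.187]
wrist_force: [0.4, -0.2, -1.9]
width: 0.016
finger_force: 29.9
```

step_arm:
  commands:
    - [[16, 10.5, 0, 0, 0, 0.042, 5], [16, 10.5, 0, 0, 0, 0.042, 5], [16, 10.5, 0, 0, 0, 0.042, 5], [16, 10.5, 0, 0, 0, 0.042, 5], [16, 10.5, 0, 0, 0, 0.042, 5], [16, 10.5, 0, 0, 0, 0.042, 5], [16, 10.5, 0, 0, 0, 0.042, 5], [16, 10.5, 0, 0, 0, 0.042, 5], [16, 10.5, 0, 0, 0, 0.042, 5], [16, 10.5, 0, 0, 0, 0.042, 5], [16, 10.5, 0, 0, 0, 0.042, 5], [16, 10.5, 0, 0, 0, 0.042, 5], [8, 5.2, 0, 0, 0, 0.021, 5], [8, 5.2, 0, 0, 0, 0.021, 5], [0, 0, 0, 0, 0, 0, 5]]

```text
time: 17.9
tool_pos: [0.5208, 0.0991, 0.4509]
ee_rot: [-3.141, 0.0, 1.644]
wrist_force: [-0.2, 0.0, -1.1]
width: 0.016
finger_force: 29.9
```

```bash
python3 - <<'E'
from h import *
p=np.pi
o=robot.get_obs();print(o['tool_pos'],o['ee_rot'],o['joint_positions'])
R=Ro.from_euler('xyz',o['ee_rot']);print('mouth',o['tool_pos']+R.apply([.107,0,.228]))
plan((.517,.101,.383),(p,0,1.644),6)
a=snap('scene');b=snap('top')
f=lambda s,x,y,w,h:cv2.resize(cv2.cvtColor(s['color'],cv2.COLOR_RGB2BGR)[y:y+h,x:x+w],(400,400),interpolation=cv2.INTER_CUBIC)
cv2.imwrite('pics/g4.png',np.hstack([f(a,330,60,180,180),f(b,100,130,180,180)]))
E
```

```text
[0.5208 0.0991 0.4509] [-3.1411  0.0001  1.6436] [ 0.081   0.0387  1.3313 -0.0001  1.7721  0.0082]
mouth [0.5129 0.2057 0.2228]
6 x [0.4, -0.6, 11.3, -0.0001, 0.0, -0.0001]
```

View pics/g4.png

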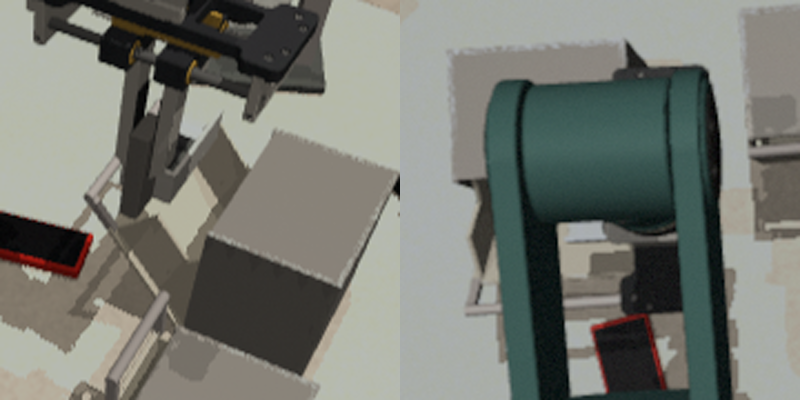

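The scoop sits level in the gripper at left crop (165,165), above the open bin, with dark cells inside. I lower it, then tip it about its mouth edge.

step_arm:
  commands:
    - [[0.4, -0.6, 11.3, 0, 0, 0, 5], [0.4, -0.6, 11.3, 0, 0, 0, 5], [0.4, -0.6, 11.3, 0, 0, 0, 5], [0.4, -0.6, 11.3, 0, 0, 0, 5], [0.4, -0.6, 11.3, 0, 0, 0, 5], [0.4, -0.6, 11.3, 0, 0, 0, 5], [13.9, 0, -6, 0, -0.06, 0, 5], [13.9, 0, -6, 0, -0.06, 0, 5], [13.9, 0, -6, 0, -0.06, 0, 5], [13.9, 0, -6, 0, -0.06, 0, 5], [13.9, 0, -6, 0, -0.06, 0, 5]]

```text
time: 19.38
tool_pos: [0.5118, 0.1737, 0.4046]
ee_rot: [3.141, 0.301, 1.643]
wrist_force: [-0.6, -0.1, -2.2]
width: 0.0155
finger_force: 29.9
```

step_arm:
  commands:
    - [[9.2, 0, -4.1, 0, -0.04, 0, 5], [9.2, 0, -4.1, 0, -0.04, 0, 5], [9.2, 0, -4.1, 0, -0.04, 0, 5], [9.2, 0, -4.1, 0, -0.04, 0, 5], [9.2, 0, -4.1, 0, -0.04, 0, 5], [9.2, 0, -4.1, 0, -0.04, 0, 5], [9.2, 0, -4.1, 0, -0.04, 0, 5], [9.2, 0, -4.1, 0, -0.04, 0, 5], [9.2, 0, -4.1, 0, -0.04, 0, 5], [9.2, 0, -4.1, 0, -0.04, 0, 5], [9.2, 0, -4.1, 0, -0.04, 0, 5], [0, 0, 0, 0, 0, 0, 5], [0, 0, 0, 0, 0, 0, 5], [0, 0, 0, 0, 0, 0, 5], [0, 0, 0, 0, 0, 0, 5]]

```text
time: 21.25
tool_pos: [0.504, 0.282, 0.3962]
ee_rot: [3.141, 0.74, 1.642]
wrist_force: [-0.6, 0.4, -1.2]
width: 0.0156
finger_force: 29.9
```

```bash
python3 - <<'E'
from h import *
o=robot.get_obs();print(o['tool_pos'],o['ee_rot'],o['joint_positions'])
R=Ro.from_euler('xyz',o['ee_rot']);print('mouth',o['tool_pos']+R.apply([.107,0,.228]))
a=snap('scene');b=snap('top')
for s in(a,b): print([(np.round(r['xy']),r['confidence'])for r in models.masks_of(s,'cell1')])
f=lambda s,x,y,w,h:cv2.resize(cv2.cvtColor(s['color'],cv2.COLOR_RGB2BGR)[y:y+h,x:x+w],(400,400),interpolation=cv2.INTER_CUBIC)
cv2.imwrite('pics/g5.png',np.hstack([f(a,350,80,120,120),f(b,100,160,150,150)]))
E
```

```text
[0.504  0.282  0.3962] [3.1408 0.7396 1.6421] [ 0.5677  0.2729  1.2505 -0.6871  1.9336  0.3488]
mouth [0.5095 0.2076 0.1556]
[(array([292., 378.]), 0.73), (array([269., 343.]), 0.67), (array([173., 358.]), 0.58)]
[(array([402., 243.]), 0.52), (array([168., 221.]), 0.49)]
```

View pics/g5.png

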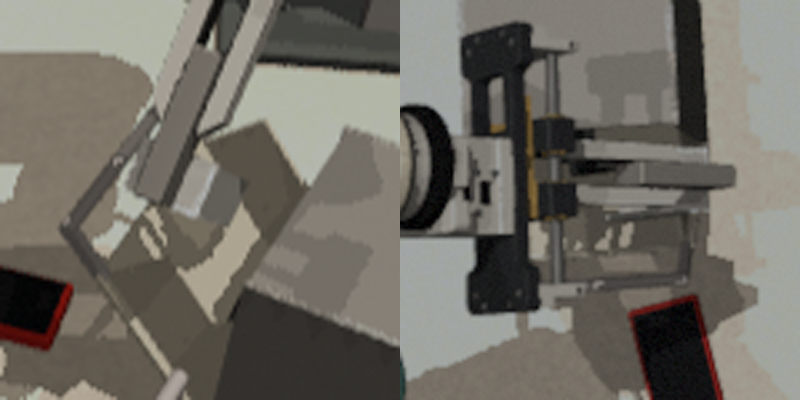

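The left crop shows the tipped scoop, mouth at about (200,190) and its floor bare, with the bin open under it. No black cell shows outside, and the wrist force fell by the cells' weight. I level the scoop again and raise it.

step_arm:
  commands:
    - [[-13.5, 0, 6.8, 0, 0.06, 0, 5], [-13.5, 0, 6.8, 0, 0.06, 0, 5], [-13.5, 0, 6.8, 0, 0.06, 0, 5], [-13.5, 0, 6.8, 0, 0.06, 0, 5], [-13.5, 0, 6.8, 0, 0.06, 0, 5], [-13.5, 0, 6.8, 0, 0.06, 0, 5], [-13.5, 0, 6.8, 0, 0.06, 0, 5], [-13.5, 0, 6.8, 0, 0.06, 0, 5], [-13.5, 0, 6.8, 0, 0.06, 0, 5], [-13.5, 0, 6.8, 0, 0.06, 0, 5], [-13.5, 0, 6.8, 0, 0.06, 0, 5], [-13.5, 0, 6.8, 0, 0.06, 0, 5], [-4.5, 0, 2.2, 0, 0.02, 0, 5], [0, 0, -15, 0, 0, 0, 5], [0, 0, -20, 0, 0, 0, 5], [0, 0, -20, 0, 0, 0, 5], [0, 0, -15, 0, 0, 0, 5], [0, 0, 0, 0, 0, 0, 5]]

```text
time: 23.7
tool_pos: [0.5171, 0.1015, 0.456]
ee_rot: [3.137, 0.0, 1.644]
wrist_force: [-0.3, 0.3, -0.2]
width: 0.0157
finger_force: 29.9
```

```bash
python3 - <<'E'
from h import *
p=np.pi
o=robot.get_obs();print(o['tool_pos'],o['ee_rot'])
plan((.5484,-.3735,.452),(p,0,2.735),20)
E
```

```text
[0.5171 0.1015 0.456 ] [3.1374 0.0002 1.6439]
20 x [-21.6, -12.6, 0.2, 0.0002, 0.0001, -0.0546]
```

step_arm:
  commands:
    - [[-21.6, -12.6, 0.2, 0, 0, -0.0546, 5], [-21.6, -12.6, 0.2, 0, 0, -0.0546, 5], [-21.6, -12.6, 0.2, 0, 0, -0.0546, 5], [-21.6, -12.6, 0.2, 0, 0, -0.0546, 5], [-21.6, -12.6, 0.2, 0, 0, -0.0546, 5], [-21.6, -12.6, 0.2, 0, 0, -0.0546, 5], [-21.6, -12.6, 0.2, 0, 0, -0.0546, 5], [-21.6, -12.6, 0.2, 0, 0, -0.0546, 5], [-21.6, -12.6, 0.2, 0, 0, -0.0546, 5], [-21.6, -12.6, 0.2, 0, 0, -0.0546, 5], [-21.6, -12.6, 0.2, 0, 0, -0.0546, 5], [-21.6, -12.6, 0.2, 0, 0, -0.0546, 5], [-21.6, -12.6, 0.2, 0, 0, -0.0546, 5], [-21.6, -12.6, 0.2, 0, 0, -0.0546, 5], [-21.6, -12.6, 0.2, 0, 0, -0.0546, 5], [-21.6, -12.6, 0.2, 0, 0, -0.0546, 5], [-21.6, -12.6, 0.2, 0, 0, -0.0546, 5], [-21.6, -12.6, 0.2, 0, 0, -0.0546, 5], [-21.6, -12.6, 0.2, 0, 0, -0.0546, 5], [-21.6, -12.6, 0.2, 0, 0, -0.0546, 5]]

```text
time: 26.2
tool_pos: [0.5475, -0.3744, 0.4483]
ee_rot: [3.141, -0.002, 2.737]
wrist_force: [-0.2, 0.8, -1.0]
width: 0.0155
finger_force: 29.9
```

```bash
python3 - <<'E'
from h import *
p=np.pi
o=robot.get_obs();print(o['tool_pos'],o['ee_rot'])
plan((.5484,-.3735,.245),(p,0,2.735),10)
a=snap('scene');b=snap('top')
for s in(a,b): print([(np.round(r['xy']),r['confidence'],s['color'][r['mask']].mean(0).round())for r in models.masks_of(s,'cell1')])
f=lambda s,x,y,w,h:cv2.resize(cv2.cvtColor(s['color'],cv2.COLOR_RGB2BGR)[y:y+h,x:x+w],(400,400),interpolation=cv2.INTER_CUBIC)
cv2.imwrite('pics/g6.png',np.hstack([f(a,345,80,120,120),f(b,110,150,130,130)]))
E
```

```text
[ 0.5475 -0.3744  0.4483] [ 3.141 -0.002  2.737]
10 x [-0.1, 0.1, 20.3, 0.0001, -0.0002, 0.0002]
[(array([290., 377.]), 0.52, array([186., 186., 176.])), (array([265., 343.]), 0.51, array([182., 182., 172.]))]
[(array([163., 212.]), 0.61, array([19., 19., 18.])), (array([160., 214.]), 0.5, array([26., 26., 25.])), (array([172., 219.]), 0.47, array([24., 24., 23.])), (array([416., 209.]), 0.45, array([153., 155., 152.]))]
```

View pics/g6.png

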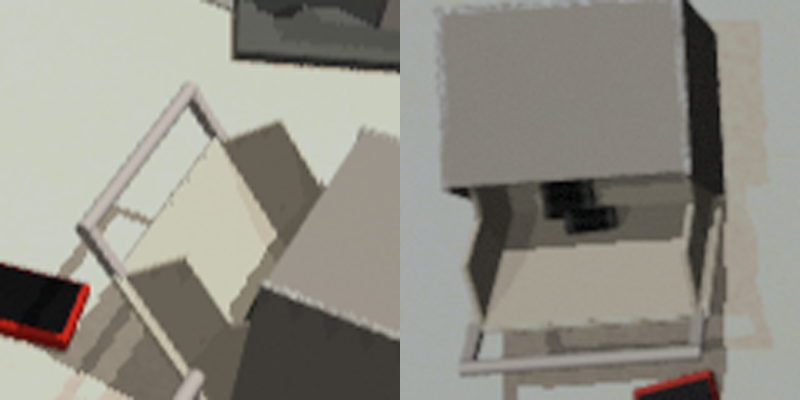

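The top crop shows black cells at the bottom of the open bin at about (575,205); the network reports three dark ones there. I set the scoop down.

step_arm:
  commands:
    - [[0, 0, 20, 0, 0, 0, 5], [0, 0, 22, 0, 0, 0, 5], [0, 0, 22, 0, 0, 0, 5], [0, 0, 22, 0, 0, 0, 5], [0, 0, 22, 0, 0, 0, 5], [0, 0, 22, 0, 0, 0, 5], [0, 0, 22, 0, 0, 0, 5], [0, 0, 22, 0, 0, 0, 5], [0, 0, 15, 0, 0, 0, 5], [0, 0, 10, 0, 0, 0, 5], [0, 0, 5, 0, 0, 0, 5], [0, 0, 0, 0, 0, 0, 5]]

```text
time: 27.9
tool_pos: [0.5471, -0.3737, 0.2458]
ee_rot: [3.142, 0.0, 2.735]
wrist_force: [0.2, 0.6, -0.4]
width: 0.016
finger_force: 29.9
```

step_arm:
  commands:
    - [[0, 0, 2, 0, 0, 0, 5], [0, 0, 2, 0, 0, 0, 5], [0, 0, 0, 0, 0, 0, 5]]

```text
time: 28.28
tool_pos: [0.547, -0.3737, 0.2416]
ee_rot: [3.141, -0.0, 2.735]
wrist_force: [-0.0, -0.2, -0.3]
width: 0.0157
finger_force: 29.9
```

step_arm:
  commands:
    - [[0, 0, 1.5, 0, 0, 0, 5], [0, 0, 1, 0, 0, 0, 5], [0, 0, 0, 0, 0, 0, 5]]

```text
time: 28.65
tool_pos: [0.5471, -0.3737, 0.2396]
ee_rot: [-3.142, 0.001, 2.735]
wrist_force: [-1.1, 0.5, 0.9]
width: 0.016
finger_force: 29.9
```

step_arm:
  commands:
    - [[0, 0, 1, 0, 0, 0, 5], [0, 0, 0, 0, 0, 0, 5]]

```text
time: 28.9
tool_pos: [0.5471, -0.3737, 0.2396]
ee_rot: [-3.141, 0.001, 2.735]
wrist_force: [-1.5, 0.5, 5.2]
width: 0.0157
finger_force: 29.9
```

On the bench (5 N). I release it and retreat.

step_arm:
  commands:
    - [[0, 0, 0, 0, 0, 0, 22], [0, 0, 0, 0, 0, 0, 40], [0, 0, 0, 0, 0, 0, 60], [0, 0, 0, 0, 0, 0, 60], [0, 0, -10, 0, 0, 0, 60], [0, 0, -25, 0, 0, 0, 60], [0, 0, -30, 0, 0, 0, 60], [0, 0, -30, 0, 0, 0, 60], [0, 0, -30, 0, 0, 0, 60], [30, 0, -20, 0, 0, 0, 60], [50, 0, 0, 0, 0, 0, 60], [50, 0, 0, 0, 0, 0, 60], [50, 20, 0, 0, 0, 0, 60], [40, 30, 0, 0, 0, 0, 60], [0, 40, 0, 0, 0, 0, 60], [0, 40, 0, 0, 0, 0, 60], [0, 0, 0, 0, 0, 0, 60], [0, 0, 0, 0, 0, 0, 60]]

```text
time: 31.15
tool_pos: [0.3962, -0.1676, 0.3837]
ee_rot: [-3.141, 0.001, 2.735]
wrist_force: [1.3, 0.5, -0.0]
width: 0.0602
finger_force: 0.0
```

```bash
python3 - <<'E'
from h import *
a=snap('scene');b=snap('top')
f=lambda s,x,y,w,h:cv2.resize(cv2.cvtColor(s['color'],cv2.COLOR_RGB2BGR)[y:y+h,x:x+w],(400,400),interpolation=cv2.INTER_CUBIC)
cv2.imwrite('pics/g7.png',np.hstack([f(a,150,320,150,150),f(b,110,150,130,130)]))
for s in(a,b): print([(r['xy'],r['confidence'])for q in('scoop_grip','bin_rod') for r in models.tip_of(s,q)[:1]])
E
```

```text
[([235.5, 408.5], 0.65), ([384.4, 127.3], 0.87)]
[([466.8, 220.8], 0.75), ([169.2, 264.9], 0.76)]
```

View pics/g7.png

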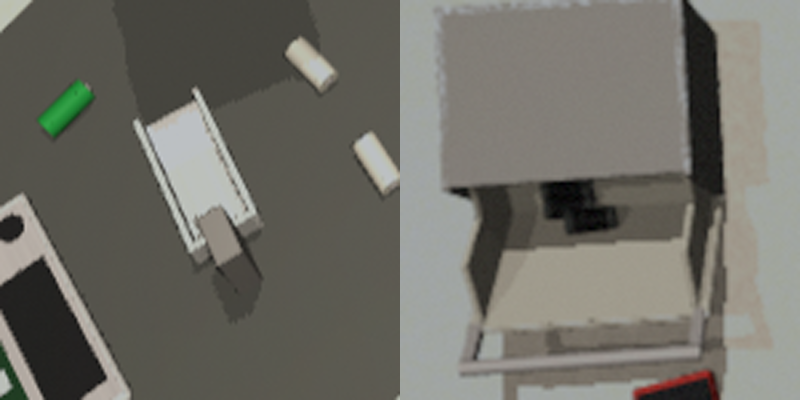

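The scoop stands upright and empty on the mat at left crop (200,180). The bin is open with the cells inside at (580,205).

```bash
python3 -c "
from bench import robot
print(robot.close_job())"
```

```text
the job is handed in; nothing more can be done
None
```

I pulled the wide bin open to its stop, poured the three cells into it, and set the empty scoop back upright on the bench; the job is handed in at about 31 s, though one of the three cells is largely hidden under the cabinet edge in the last picture.

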